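Retension the bead case's friction hinge and prove that its lid holds

TASK

The blue lid of the bead case should stand open by itself as a pattern stand. Lift it about 55 degrees open and let go: the hinge is slack, so watch it sink fully shut; then turn the red hinge knob clockwise (seen from above) until it bottoms out and clearly slips at its set torque. Last, lift the lid about 55 degrees open again, let go, and leave it standing there by itself; do not disturb the jar, the cup or the spool.

Things in the scene. Friction and masses are not known exactly. Their poses are not given: they have to be found in the camera images.
- bead_case: Grey plastic bead case, fixed to the table, 150 mm deep (its x) by 180 mm wide (its y) by 60 mm high, with a hinged blue lid. Origin: centre of its underside, on the table. Its x axis points from the front (lid handle side) to the hinge side, y to its left, z up. Beside the rear left corner a grey tower of 50 x 50 mm and 92 mm high, centred at x = +75, y = +130 mm, carries the red hinge knob.
- lid_bar (a point): Middle of the orange round handle bar on the lid: 10 mm thick, parallel to the case's y, 90 mm long between two posts of the same thickness; with the lid shut it lies 120 mm in front of the hinge line and 103.5 mm above the table, its centre 35 mm above the lid's top face. Closed lid: 8 mm thick, top face 68.5 mm above the table. The bar turns with the lid; pinched lightly, it can turn between the finger pads.
- lid_hinge (a point): Middle of the lid's hinge line, 60.5 mm above the table, 75 mm behind the case's centre; the line runs along the case's y. The bar's centre stays 120 mm along the lid and 43 mm off it (on its outer side) from this line.
- lid (a joint): Lid angle in rad: 0 shut, growing as the front edge rises and swings away to the hinge side, up to 1.75. Lid 180 to 340 g (varies). Slack hinge: it sinks shut, by itself, in 1 to 3 s (a little air-damped). With the hinge screw fully tightened it holds at any angle, and lifting it takes about 5 to 6 N at the bar.
- knob_grip (a point): Where to grip the red hinge knob: on its vertical axis, 115 mm above the table. The knob is round, 36 mm in diameter, ribbed, from 95 to 125 mm above the table, its flat top marked with a white line; the tower's top is 92 mm above the table. It can be gripped at any yaw from above. Fixed to the case.
- hinge_screw (a joint): Turn of the hinge screw inside the knob in rad, growing clockwise seen from above; it starts at 0 to 0.6 and has a solid stop at 2.2 (fully tightened). The knob drives it (about 0.1 to 0.15 N m) through a slipping clutch, so more than one grasp is needed. The lid's friction grows only over the last 1.3 rad before the stop.
- click_knob (a joint): Slip of the knob on the screw in rad, 0 at the start; it grows only when the screw is at its stop and the knob is turned on clockwise. The clutch slips at 0.45 N m: torque about the vertical, read at rest after a turn, is under 0.15 before the stop and 0.3 to 0.45 N m once it slips. The knob is sprung on the clutch (4 N m/rad): it gives 0.11 rad first. Anticlockwise turns the screw back.
- bead_jar: Bystander: green jar with a white cap, 52 mm across, 75 mm high, loose. Origin: centre of its underside.
- bead_cup: Bystander: yellow open cup, 64 mm across, 50 mm high, loose. Origin: centre of its underside.
- wire_spool: Bystander: copper wire spool on end, 48 mm across, 30 mm high, loose. Origin: centre of its underside.

How it is judged:
By the outcome, as a careful person would: the job done as asked, in the order asked, and still so for the second after the job is handed in, with the robot touching nothing.
It also fails if it takes over 61 s, if anything falls off the work surface, if the arm or the gripper's body presses on something with over 40 N, if the wrist force passes 120 N, or if a joint passes its speed limit or range.

ROBOT

A 7-joint arm with a two-finger parallel gripper is mounted at the origin on the work surface. World frame = base frame: x ahead of the robot, y to its left, z up, the work surface at z = 0. Lengths are in m, angles in rad, forces in N, time in s.
With the tool pointing down it reaches from about 0.425 to 1.025 m from the base axis. Payload 3.6 kg.
Tool frame: the origin (TCP) lies midway between the tips of the shut fingers; the grasp point (between the pads) lies 19 mm behind it; z points along the fingers, y is the direction in which the jaws open and shut (so a half turn about z gives the same grasp; the last joint's range is limited). The gripper opens to 85 mm and grips with 20 to 120 N. Pads are 22 mm wide; open, the fingers measure 114 mm over their backs; the gripper's body (76 mm by 85 mm) begins 54 mm behind the grasp point. The pads swing forward as they close: fully open they stand 13 mm farther back than shut.
Start: joints at [1.127, 0.591, 0.048, 1.609, -0.033, 0.943, -0.034], TCP at [0.248, -0.681, 0.231] pointing down, gripper open.
Joint ranges: [-2.69, 2.69], [-0.47, 2.24], [-1.27, 1.36], [0.19, 2.51], [-1.53, 4.68], [0.08, 2.07], [-3.09, 3.09]. Speed limits (rad/s): [2.57, 2.57, 3.14, 3.14, 3.14, 3.14, 3.14].

INTERFACE

Orientations are given as a unit quaternion [w, x, y, z].
In Python, from bench import robot, eyes gives the robot as it stands.
- The arm moves only by the tool servo_tool, never from a script. Its argument "steps" is a list of rows, each a list of 6 numbers: the shift along the tool's x, y, z in mm, then the turn, a rotation vector about the tool's x, y, z in rad. In form: [[dx, dy, dz, ax, ay, az], ...]. A call has 1 to 12 rows; each row is the pose to reach, as a shift and turn from the pose commanded when the call began, along the tool's axes at that moment; what a row does not reach only later rows make up. A row lasts 1/12 s, in which the tool goes at most 41.7 mm and 7.16 degrees, less where a joint would pass 70% of its speed; a pose out of reach is approached as far as the arm can. A call with a gripper value outside its range is refused whole. "grip" is the closure, from 0 (fully open) to 1 (shut), set as the call begins (left out, the last holds). The fingers move at their own pace and stop on an object; "newtons" is the grip in N (left out, the last holds). Time passes only in rows, so rows that repeat a pose let the fingers close. It gives the time, the measured TCP pose, the force and the opening at its end, in the units of the state.
- robot.observe(): the state, without advancing time (a new reading comes with each control period).
- eyes.snapshot(name): name is "scene" or "top"; returns (picture, depth): 384x512x3 uint8, red, green, blue; 384x512 float32, m along the optical axis (not along the pixel's ray), 0 where there is no reading.
- eyes.calibration(name): a dict with "mtx" (3x3 intrinsics, pixels), "T" (4x4, takes a point from camera to world coordinates). Camera axes: x right, y down, z forward; pixel columns grow to the right and rows downward; lengths in m; the calibration is good to about 2 mm. A picture is of the moment at which its call begins. calibration takes no time and is no camera call.
- robot.close_job(): hands the job in, once; it reports no verdict.
The state is a dict: "t": time; "joint_pos": joint angles; "joint_velocities": joint speeds; "joint_torque": joint torques, N m; "eef_pos": TCP position; "eef_rot": TCP orientation; "force": force on the tool from outside, world axes, zero at the start; "wrist_torque": the same for the moment, N m; "opening": finger opening in m.
Only numpy, scipy, OpenCV 4.12 (cv2) and the standard library are available. Lean on these libraries where they do the work, as an engineer would, in place of code of your own. Each camera call takes 0.05 s, during which the arm holds its last target.

## Working session

There is one attempt and no reset: what is moved stays moved. The work goes in short steps, Python scripts to look and compute and a tool call to move; the robot and the scene stay as the last step left them, time stands still between calls to the robot, and variables do not carry over. Pictures are saved under pics/ and viewed, and the job is handed in when it is done.

Besides the shell and the picture viewer there is one more tool, called after ">>>" by a JSON object that holds its "name" and its "arguments", one argument or row to a line. servo_tool: Moves the arm, as the interface text tells. Its arguments: {"type":"object","properties":{"steps":{"type":"array","items":{"type":"array","items":{"type":"number"}}},"grip":{"type":"number"},"newtons":{"type":"number"}},"required":["steps"]}

```bash
ls; mkdir -p pics; python3 - <<'E'
from bench import robot, eyes
import cv2, numpy as np
print(robot.observe())
for n in ["scene","top"]:
    p,d=eyes.snapshot(n); cv2.imwrite(f"pics/{n}0.png",p[:,:,::-1]); np.savez(f"{n}0.npz",p=p,d=d)
    c=eyes.calibration(n); print(n,c)
E
```

```text
pics
{'t': 0.0, 'joint_pos': array([ 1.12749094,  0.59212207,  0.0482954 ,  1.60983747, -0.03332109,
        0.94270138, -0.03366128]), 'joint_velocities': array([-0.00021129,  0.00113677, -0.00146581, -0.00189167,  0.00165887,
        0.00090652, -0.00074287]), 'joint_torque': array([-7.20669814e-04, -5.48693347e+01,  1.54602226e+00, -1.98124856e+01,
        9.38949961e-03,  8.80456239e-03,  1.90967242e-06]), 'eef_pos': array([ 0.24819567, -0.6803041 ,  0.23013303]), 'eef_rot': array([-1.10368367e-03,  9.84733263e-01,  1.74066427e-01, -2.49987127e-04]), 'force': array([-0.85526944,  0.33281535,  0.1976348 ]), 'wrist_torque': array([ 0.01808172, -0.04557931,  0.02979398]), 'opening': 0.08538345888610553}
scene {'mtx': array([[468.81755521,   0.        , 257.58777835],
       [  0.        , 468.81755521, 186.50762095],
       [  0.        ,   0.        ,   1.        ]]), 'T': array([[-0.82545528,  0.33674488, -0.45301927,  1.0309467 ],
       [ 0.56405937,  0.46157258, -0.68468078,  0.67736704],
       [-0.02146147, -0.82070314, -0.57095163,  0.65747468],
       [ 0.        ,  0.        ,  0.        ,  1.        ]])}
top {'mtx': array([[365.67268151,   0.        , 263.00567979],
       [  0.        , 365.67268151, 186.29577385],
       [  0.        ,   0.        ,   1.        ]]), 'T': array([[ 0.02196793, -0.98751838,  0.15596426,  0.46695157],
       [-0.99970913, -0.02014477,  0.01326081, -0.01096161],
       [-0.00995343, -0.1562102 , -0.98767368,  0.79625919],
       [ 0.        ,  0.        ,  0.        ,  1.        ]])}
```

View pics/scene0.png

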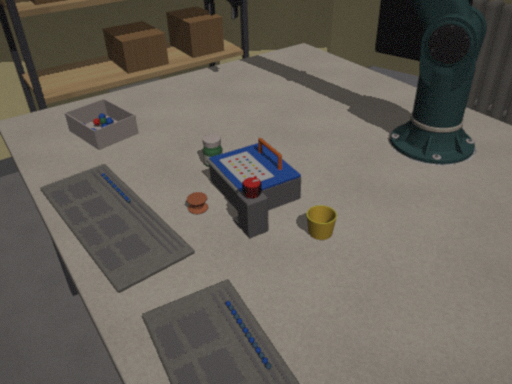

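View pics/top0.png

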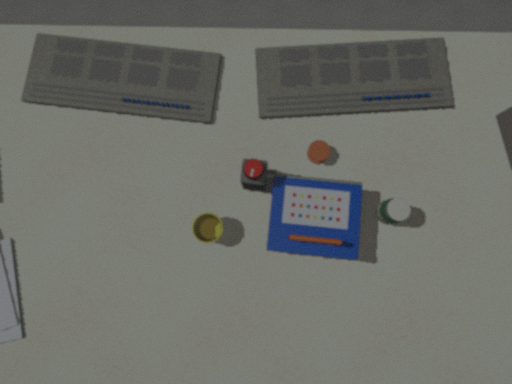

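The scene view shows the case with its orange bar near (268,152) and the red knob at (252,187). In the top view the bar runs from about (290,238) to (342,242) and the knob is at (254,170). I'll enlarge both views.

```bash
python3 - <<'E'
import cv2, numpy as np
for n,(x0,y0,x1,y1) in {"scene":(180,120,340,240),"top":(185,135,425,275)}.items():
    p=np.load(n+"0.npz")["p"][y0:y1,x0:x1,::-1]
    s=800//(x1-x0); s=5 if n=="scene" else 3
    cv2.imwrite(f"pics/{n}crop.png",cv2.resize(p,None,fx=s,fy=s,interpolation=cv2.INTER_CUBIC))
E
```

```text
(no output)
```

View pics/scenecrop.png

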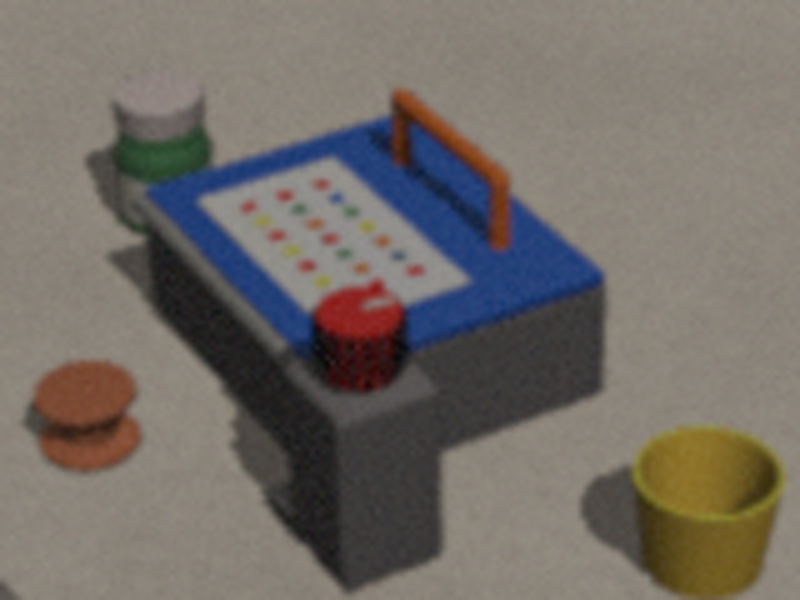

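View pics/topcrop.png

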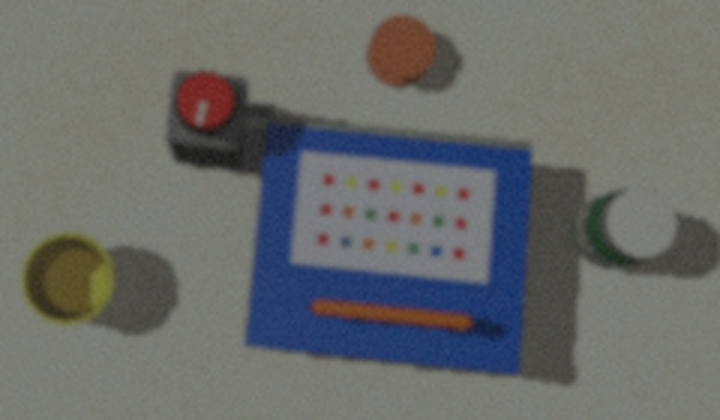

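```bash
cat > h.py <<'E'
import numpy as np, cv2
from bench import robot, eyes
C={n:eyes.calibration(n) for n in("scene","top")}
def P(n):
    c=C[n]; Ti=np.linalg.inv(c["T"]); return c["mtx"]@Ti[:3]
def tri(a,b):
    X=cv2.triangulatePoints(P("scene"),P("top"),np.array(a,float).reshape(2,1),np.array(b,float).reshape(2,1)); return (X[:3]/X[3]).ravel()
def proj(n,X):
    q=P(n)@np.append(X,1); return q[:2]/q[2]
E
cat > m.py <<'E'
from h import *
from scipy.optimize import least_squares
s=lambda x,y:(180+x/5,120+y/5); t=lambda x,y:(185+x/3,135+y/3)
pts={"barL":(s(503,178),t(316,307)),"barR":(s(398,95),t(467,322)),"knobtop":(s(358,313),t(205,100)),
"rr":(s(148,188),t(531,147)),"fr":(s(385,120),t(521,373)),"fl":(s(603,277),t(247,346))}
for k,v in pts.items():
    X=tri(*v); print(k,X.round(4),[ (proj(n,X)-v[i]).round(1) for i,n in enumerate(("scene","top"))])
loc={"barL":(-.045,.045,.1085),"barR":(-.045,-.045,.1085),"knobtop":(.075,.130,.125),"rr":(.075,-.09,.0685),"fr":(-.075,-.09,.0685),"fl":(-.075,.09,.0685)}
def W(p,l):
    c,sn=np.cos(p[2]),np.sin(p[2]); return np.array([p[0]+c*l[0]-sn*l[1],p[1]+sn*l[0]+c*l[1],l[2]])
f=lambda p:np.concatenate([proj(n,W(p,loc[k]))-pts[k][i] for k in pts for i,n in enumerate(("scene","top"))])
r=least_squares(f,[.5,-.13,0]); print(r.x); print(f(r.x).reshape(-1,4).round(1))
for k in loc: print(k,W(r.x,loc[k]).round(4))
print("bar",W(r.x,(-.045,0,.1035)),"hinge",W(r.x,(.075,0,.0605)))
# bystanders by depth of scene
E
python3 m.py
```

```text
barL [ 0.4809 -0.0553  0.1054] [array([0.1, 0. ]), array([ 0.2, -0.2])]
barR [ 0.4739 -0.1495  0.1039] [array([0.2, 0. ]), array([ 0.2, -0.3])]
knobtop [0.6077 0.0167 0.1219] [array([0.2, 0. ]), array([ 0.2, -0.2])]
rr [ 0.5893 -0.1991  0.0689] [array([-0.4, -0.1]), array([-0.5,  0.6])]
fr [ 0.4462 -0.1972  0.0584] [array([1.5, 0.2]), array([ 2. , -2.5])]
fl [ 0.4553 -0.0128  0.0641] [array([0.1, 0. ]), array([ 0.2, -0.2])]
[ 0.52359968 -0.10566786 -0.07093395]
[[-0.8 -1.5  1.6 -0.8]
 [ 0.1 -1.1 -0.4 -1.2]
 [ 0.7 -0.8 -0.9 -0.5]
 [-1.7  0.1  0.3 -0.7]
 [ 4.2 -2.6 -0.3 -0.4]
 [ 0.8 -1.2 -1.  -0.1]]
barL [ 0.4819 -0.0576  0.1085]
barR [ 0.4755 -0.1474  0.1085]
knobtop [0.6076 0.0187 0.125 ]
rr [ 0.592  -0.2008  0.0685]
fr [ 0.4424 -0.1901  0.0685]
fl [ 0.4552 -0.0106  0.0685]
bar [ 0.47871284 -0.10247851  0.1035    ] hinge [ 0.59841107 -0.11098345  0.0605    ]
```

```bash
cat >> h.py <<'E'
from scipy.spatial.transform import Rotation as Ro
CX,CY,YAW=.5236,-.1057,-.0709
def case2w(l):
    c,s=np.cos(YAW),np.sin(YAW); return np.array([CX+c*l[0]-s*l[1],CY+s*l[0]+c*l[1],l[2]])
def cur():
    o=robot.observe(); q=o["eef_rot"]; return o["eef_pos"],Ro.from_quat(q[[1,2,3,0]]),o
def tool(yaw=0,tilt=0):
    # tool y at azimuth YAW+yaw, z down, tilt about tool x
    a=YAW+yaw; y=np.array([np.cos(a),np.sin(a),0]); z=np.array([0,0,-1.]); x=np.cross(y,z)
    return Ro.from_matrix(np.c_[x,y,z])*Ro.from_rotvec([tilt,0,0])
def rel(p,R):
    p0,R0,o=cur(); return np.r_[R0.inv().apply(np.array(p)-p0)*1e3,(R0.inv()*R).as_rotvec()].round(3)
E
python3 - <<'E'
from h import *
b=case2w((-.045,0,.1035)); print(b)
print(rel(b+[0,0,.12],tool()))
E
```

```text
[ 0.47871306 -0.10251217  0.1035    ]
[ 4.14622e+02 -4.63828e+02  7.65400e+00 -2.00000e-03 -1.00000e-03
 -1.15000e+00]
```

>>> {"name": "servo_tool", "arguments": {
  "steps": [
    [414.6,-463.8,8,0,0,-1.15],
    [414.6,-463.8,8,0,0,-1.15],
    [414.6,-463.8,8,0,0,-1.15],
    [414.6,-463.8,8,0,0,-1.15],
    [414.6,-463.8,8,0,0,-1.15],
    [414.6,-463.8,8,0,0,-1.15],
    [414.6,-463.8,8,0,0,-1.15],
    [414.6,-463.8,8,0,0,-1.15],
    [414.6,-463.8,8,0,0,-1.15],
    [414.6,-463.8,8,0,0,-1.15],
    [414.6,-463.8,8,0,0,-1.15],
    [414.6,-463.8,8,0,0,-1.15]
  ],
  "grip": 0.5,
  "newtons": 20
}}

```text
t: 1.1
eef_pos: [0.4337, -0.2149, 0.2247]
eef_rot: [-0.0, 0.732, 0.681, -0.0]
force: [0.3, -0.5, -0.0]
opening: 0.0427
```

```bash
python3 - <<'E'
from h import *
b=case2w((-.045,0,.1035))
print(rel(b+[0,0,.06],tool())); o=cur()[2]; print(o["t"],o["opening"],o["joint_pos"])
E
```

```text
[ 1.15292e+02  3.68940e+01  6.12420e+01 -0.00000e+00 -0.00000e+00
 -1.00000e-03]
1.1 0.04273974838373393 [ 0.64346867  0.3168875  -0.34338901  2.13490368  0.16092528  0.71394197
  0.12235012]
```

>>> {"name": "servo_tool", "arguments": {
  "steps": [
    [115,37,61,0,0,0],
    [115,37,61,0,0,0],
    [115,37,61,0,0,0],
    [115,37,61,0,0,0],
    [115,37,61,0,0,0],
    [115,37,61,0,0,0],
    [115,37,61,0,0,0]
  ]
}}

```text
t: 1.68
eef_pos: [0.4782, -0.1066, 0.1641]
eef_rot: [0.0, 0.733, 0.681, -0.001]
force: [-0.2, -0.3, -0.3]
opening: 0.0426
```

```bash
python3 - <<'E'
from h import *
b=case2w((-.045,0,.1035))
p,d=eyes.snapshot("top"); cv2.imwrite("pics/t1.png",cv2.resize(p[135:275,185:425,::-1],None,fx=3,fy=3,interpolation=cv2.INTER_CUBIC))
p,d=eyes.snapshot("scene"); cv2.imwrite("pics/s1.png",cv2.resize(p[90:240,180:340,::-1],None,fx=4,fy=4,interpolation=cv2.INTER_CUBIC))
print(rel(b+[0,0,-.014],tool())); o=cur()[2]; print(o["t"],o["eef_pos"],o["joint_pos"])
E
```

```text
[ 4.538e+00 -7.900e-02  7.490e+01  1.000e-03  1.000e-03 -4.000e-03]
1.7833 [ 0.47841553 -0.10695101  0.16440499] [ 0.37833569  0.4174062  -0.32398404  2.1762013   0.23990449  0.58007125
 -0.19609462]
```

View pics/s1.png

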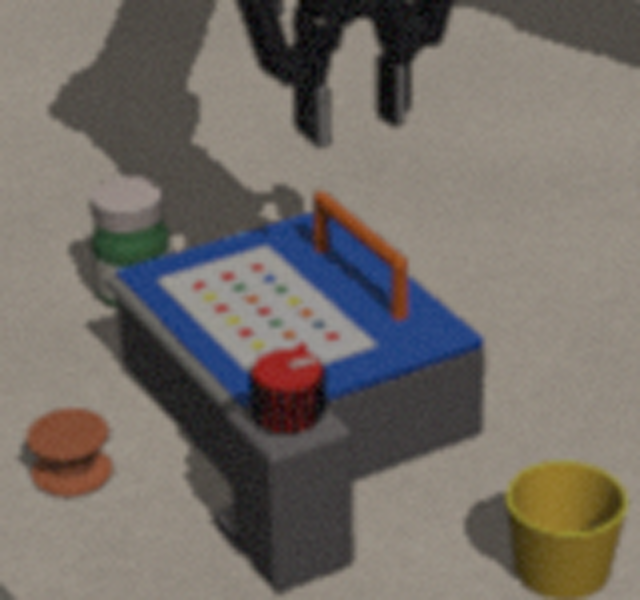

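View pics/t1.png

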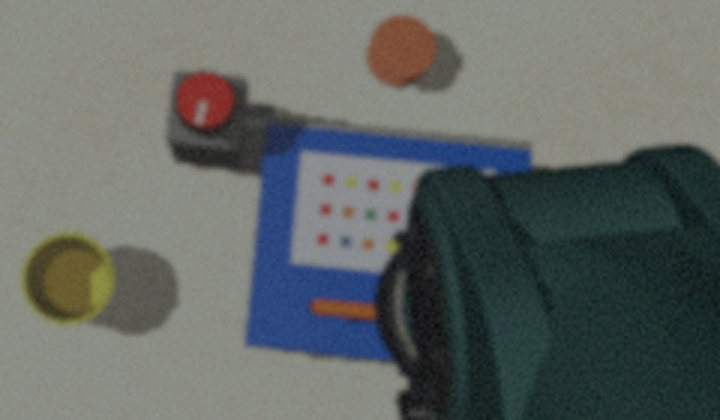

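The scene view shows the finger tips at (315,140) and (395,120), straddling the bar's middle at about (360,230). I'll go down and pinch.

>>> {"name": "servo_tool", "arguments": {
  "steps": [
    [4.5,0,30,0,0,0],
    [4.5,0,55,0,0,0],
    [4.5,0,75,0,0,0],
    [4.5,0,75,0,0,0],
    [4.5,0,75,0,0,0],
    [4.5,0,75,0,0,0]
  ]
}}

```text
t: 2.28
eef_pos: [0.4797, -0.1012, 0.0899]
eef_rot: [0.001, 0.732, 0.681, 0.0]
force: [-0.4, 1.0, -0.1]
opening: 0.0425
```

>>> {"name": "servo_tool", "arguments": {
  "steps": [
    [0,0,0,0,0,0],
    [0,0,0,0,0,0],
    [0,0,0,0,0,0],
    [0,0,0,0,0,0],
    [0,0,0,0,0,0]
  ],
  "grip": 1.0,
  "newtons": 20
}}

```text
t: 2.7
eef_pos: [0.4784, -0.1005, 0.0899]
eef_rot: [0.0, 0.732, 0.681, -0.001]
force: [-2.4, 0.2, 6.9]
opening: 0.0089
```

```bash
python3 - <<'E'
from h import *
b=case2w((-.045,0,.1035))
print(rel(b+[0,0,-.014],tool())); o=cur()[2]; print(o["t"],o["eef_pos"],o["opening"],o["force"],o["joint_pos"])
L=14.
for i in range(1,13):
    th=np.radians(56)*i/12; f=.5*i/12; c,s=np.cos(th),np.sin(th)
    print([0,round(-120*c+43*s+120-L*np.sin(f),1),round(-(120*s+43*c-43)+L*(np.cos(f)-1),1),round(f,3),0,0])
E
```

```text
[-2.013e+00  4.330e-01  3.810e-01 -1.000e-03  1.000e-03 -1.000e-03]
2.7 [ 0.4784262  -0.10047326  0.08987915] 0.008860485208505804 [-2.37377277  0.17116526  6.94382529] [ 0.29952204  0.54295176 -0.2468226   2.22611914  0.32757988  0.40627686
 -0.28740326]
[0, np.float64(3.3), np.float64(-9.6), 0.042, 0, 0]
[0, np.float64(7.4), np.float64(-18.9), 0.083, 0, 0]
[0, np.float64(12.2), np.float64(-27.9), 0.125, 0, 0]
[0, np.float64(17.8), np.float64(-36.3), 0.167, 0, 0]
[0, np.float64(23.9), np.float64(-44.3), 0.208, 0, 0]
[0, np.float64(30.8), np.float64(-51.7), 0.25, 0, 0]
[0, np.float64(38.2), np.float64(-58.6), 0.292, 0, 0]
[0, np.float64(46.1), np.float64(-64.7), 0.333, 0, 0]
[0, np.float64(54.5), np.float64(-70.2), 0.375, 0, 0]
[0, np.float64(63.3), np.float64(-75.0), 0.417, 0, 0]
[0, np.float64(72.4), np.float64(-79.0), 0.458, 0, 0]
[0, np.float64(81.8), np.float64(-82.2), 0.5, 0, 0]
```

>>> {"name": "servo_tool", "arguments": {
  "steps": [
    [0,3.3,-9.6,0.042,0,0],
    [0,7.4,-19,0.083,0,0],
    [0,12.2,-28,0.125,0,0],
    [0,17.8,-36.3,0.167,0,0],
    [0,24,-44.3,0.208,0,0],
    [0,30.8,-51.7,0.25,0,0],
    [0,38.2,-58.6,0.292,0,0],
    [0,46.1,-64.7,0.333,0,0],
    [0,54.5,-70.2,0.375,0,0],
    [0,63.3,-75,0.417,0,0],
    [0,72.4,-79,0.458,0,0],
    [0,81.8,-82.2,0.5,0,0]
  ]
}}

```text
t: 3.7
eef_pos: [0.5572, -0.1069, 0.1729]
eef_rot: [-0.184, 0.708, 0.659, -0.173]
force: [-5.1, -1.2, 5.6]
opening: 0.0088
```

>>> {"name": "servo_tool", "arguments": {
  "steps": [
    [0,0,0,0,0,0],
    [0,0,0,0,0,0],
    [0,0,0,0,0,0]
  ]
}}

```text
t: 3.95
eef_pos: [0.5586, -0.107, 0.1733]
eef_rot: [-0.182, 0.709, 0.66, -0.171]
force: [-3.4, -1.1, 8.3]
opening: 0.009
```

```bash
cat >> h.py <<'E'
def lidang(L=.014):
    p,R,o=cur(); b=p-L*R.apply([0,0,1]); h=case2w((.075,0,.0605)); v=b-h
    x=v[0]*np.cos(YAW)+v[1]*np.sin(YAW); z=v[2]
    return np.degrees(np.arctan2(z,-x)-np.arctan2(43,120)),np.hypot(x,z)
def pic(n,name):
    p,d=eyes.snapshot(n); a=(slice(90,240),slice(180,340)) if n=="scene" else (slice(135,275),slice(185,425))
    cv2.imwrite(f"pics/{name}.png",cv2.resize(p[a][:,:,::-1],None,fx=3 if n=="top" else 4,fy=3 if n=="top" else 4,interpolation=cv2.INTER_CUBIC))
E
python3 - <<'E'
from h import *
print(lidang()); o=cur()[2]; print(o); pic("scene","s2")
E
```

```text
(np.float64(55.41542910282284), np.float64(0.12933853490970618))
{'t': 3.95, 'joint_pos': array([ 0.29739401,  0.70126881, -0.30735804,  1.68130064,  0.17419438,
        1.30045571, -0.15439426]), 'joint_velocities': array([ 0.00061178, -0.00329449, -0.0013378 ,  0.01004281, -0.00126352,
       -0.01129337, -0.00132384]), 'joint_torque': array([-1.26406923e+00, -5.09717631e+01, -4.17179570e+00, -1.62714458e+01,
       -3.16148819e-01, -7.31759313e-01,  4.75232850e-02]), 'eef_pos': array([ 0.55861947, -0.10697452,  0.17326145]), 'eef_rot': array([-0.18247523,  0.70871694,  0.65958921, -0.17136267]), 'force': array([-3.41935302, -1.05456102,  8.26245068]), 'wrist_torque': array([-0.23375638,  1.11948177,  0.15352103]), 'opening': 0.00895340655346076}
```

View pics/s2.png

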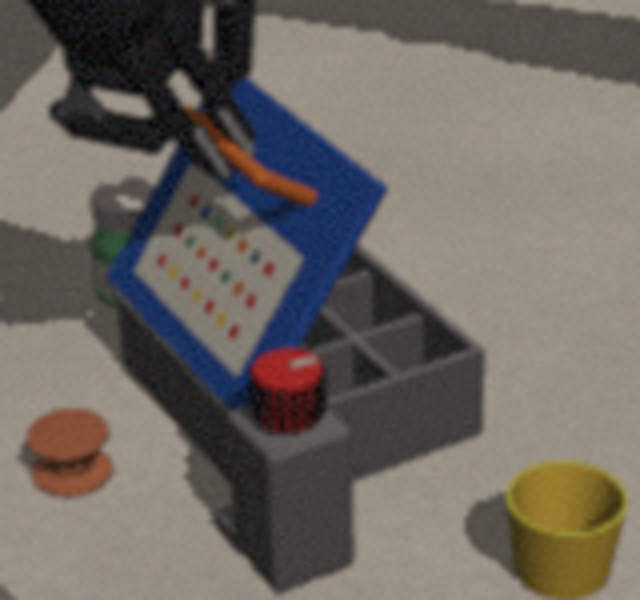

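Lid at about 55° (bar across (240,160), case open beneath it). I'll let go and back off along the tool axis.

>>> {"name": "servo_tool", "arguments": {
  "steps": [
    [0,0,0,0,0,0],
    [0,0,0,0,0,0],
    [0,0,-15,0,0,0],
    [0,0,-35,0,0,0],
    [0,0,-60,0,0,0],
    [0,0,-85,0,0,0],
    [0,0,-85,0,0,0]
  ],
  "grip": 0.72
}}

```text
t: 4.58
eef_pos: [0.606, -0.1085, 0.2496]
eef_rot: [-0.177, 0.71, 0.661, -0.165]
force: [0.1, 1.4, 0.5]
opening: 0.0239
```

```bash
python3 - <<'E'
from h import *
pic("scene","s3"); print(cur()[2]["opening"])
k=case2w((.075,.13,0)); print(k)
print(rel(k+[0,0,.19],tool(yaw=0)))
E
```

```text
0.024172807694658467
[0.60762085 0.01866035 0.        ]
[127.057  22.517  53.366  -0.493  -0.      0.   ]
```

View pics/s3.png

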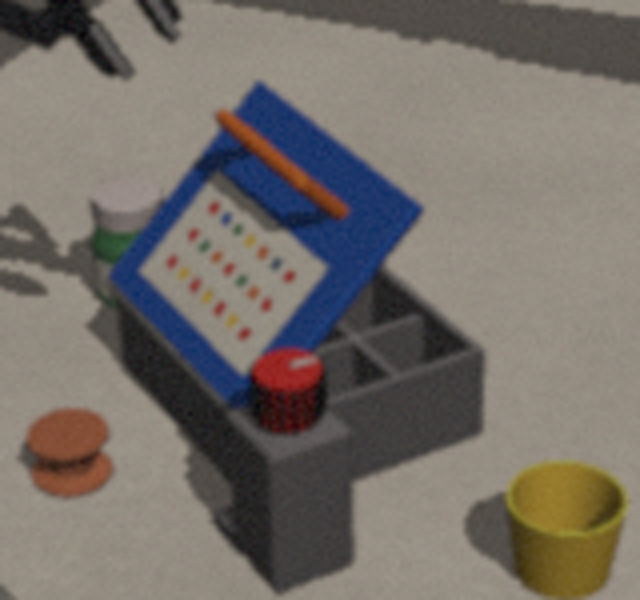

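The hand is clear and the lid is sinking on its own, bar now at about (285,165). While it sinks I'll go above the knob with the wrist wound back.

```bash
python3 - <<'E'
from h import *
k=case2w((.075,.13,0))
print(rel(k+[0,0,.19],tool(yaw=1.4)))
E
```

```text
[127.057  22.517  53.366  -0.409  -0.345  -1.369]
```

>>> {"name": "servo_tool", "arguments": {
  "steps": [
    [127,22.5,53.4,-0.409,-0.345,-1.369],
    [127,22.5,53.4,-0.409,-0.345,-1.369],
    [127,22.5,53.4,-0.409,-0.345,-1.369],
    [127,22.5,53.4,-0.409,-0.345,-1.369],
    [127,22.5,53.4,-0.409,-0.345,-1.369],
    [127,22.5,53.4,-0.409,-0.345,-1.369],
    [127,22.5,53.4,-0.409,-0.345,-1.369],
    [127,22.5,53.4,-0.409,-0.345,-1.369],
    [127,22.5,53.4,-0.409,-0.345,-1.369],
    [127,22.5,53.4,-0.409,-0.345,-1.369],
    [127,22.5,53.4,-0.409,-0.345,-1.369],
    [127,22.5,53.4,-0.409,-0.345,-1.369]
  ],
  "grip": 0.4
}}

```text
t: 5.63
eef_pos: [0.6025, 0.0183, 0.1869]
eef_rot: [-0.004, 0.118, 0.993, -0.0]
force: [-1.2, -0.5, 0.3]
opening: 0.0507
```

>>> {"name": "servo_tool", "arguments": {
  "steps": [
    [0,0,0,0,0,0],
    [0,0,0,0,0,0],
    [0,0,0,0,0,0],
    [0,0,0,0,0,0],
    [0,0,0,0,0,0],
    [0,0,0,0,0,0]
  ]
}}

```text
t: 6.13
eef_pos: [0.6048, 0.0188, 0.1879]
eef_rot: [-0.003, 0.121, 0.993, -0.0]
force: [-0.7, -0.4, 1.1]
opening: 0.0512
```

```bash
python3 - <<'E'
from h import *
pic("scene","s4"); pic("top","t4"); o=cur()[2];print(o["t"],o["opening"],o["eef_pos"],o["joint_pos"])
k=case2w((.075,.13,0))
print(rel(k+[0,0,.099],tool(yaw=1.4)))
E
```

```text
6.2333 0.051081385686449626 [0.60473757 0.01864469 0.18797481] [ 0.38998107  0.58721764 -0.71106004  1.89617653  0.49959619  0.85045562
  0.74852148]
[-3.3850e+00  8.4600e-01  8.8953e+01 -2.0000e-03 -7.0000e-03 -0.0000e+00]
```

View pics/s4.png

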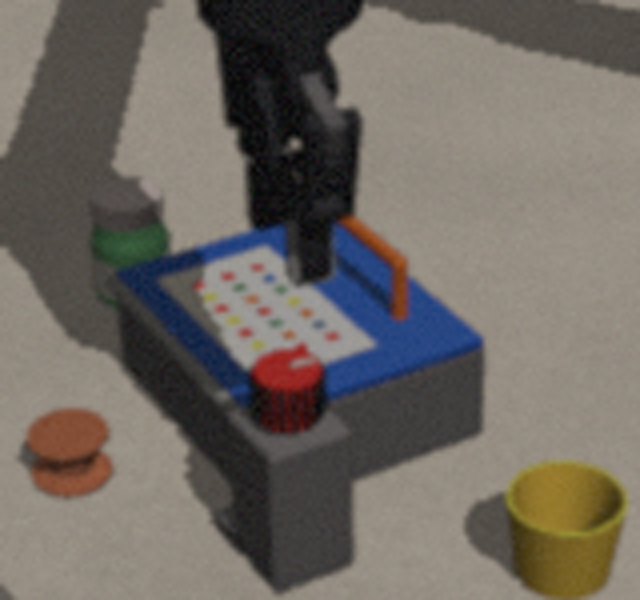

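View pics/t4.png

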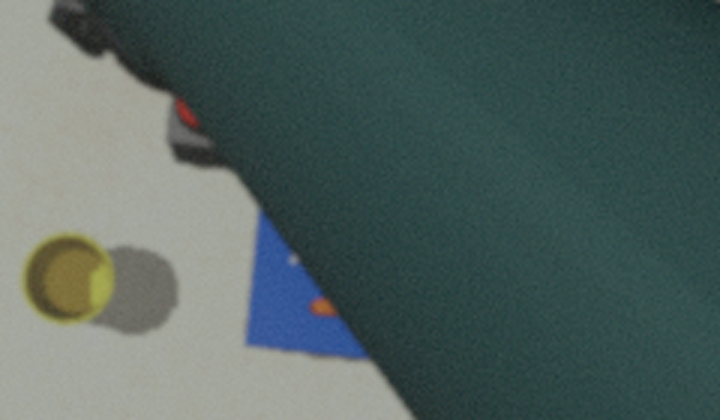

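At t = 6.2 s the lid is fully shut, with the bar end at (405,260) exactly as at the start. I'll go down on the knob at (287,375).

>>> {"name": "servo_tool", "arguments": {
  "steps": [
    [-3.4,0.8,20,0,-0.007,0],
    [-3.4,0.8,50,0,-0.007,0],
    [-3.4,0.8,75,0,-0.007,0],
    [-3.4,0.8,92,0,-0.007,0],
    [-3.4,0.8,92,0,-0.007,0],
    [-3.4,0.8,92,0,-0.007,0],
    [-3.4,0.8,92,0,-0.007,0]
  ]
}}

```text
t: 6.82
eef_pos: [0.6083, 0.0188, 0.097]
eef_rot: [0.001, 0.121, 0.993, -0.0]
force: [0.9, -0.8, -0.0]
opening: 0.0512
```

```bash
python3 - <<'E'
from h import *
pic("scene","s5"); o=cur()[2];print(o["t"],o["opening"],o["eef_pos"],o["joint_pos"],o["force"])
k=case2w((.075,.13,0))
print(rel(k+[0,0,.096],tool(yaw=1.4)))
E
```

```text
6.8667 0.0515900092317042 [0.60861412 0.01874298 0.09742473] [ 0.31860509  0.69679462 -0.61558971  1.9493409   0.62401093  0.69022141
  0.64442228] [0.70465809 0.06316891 0.34866791]
[ 0.948 -0.318  1.422 -0.     0.003 -0.   ]
```

View pics/s5.png

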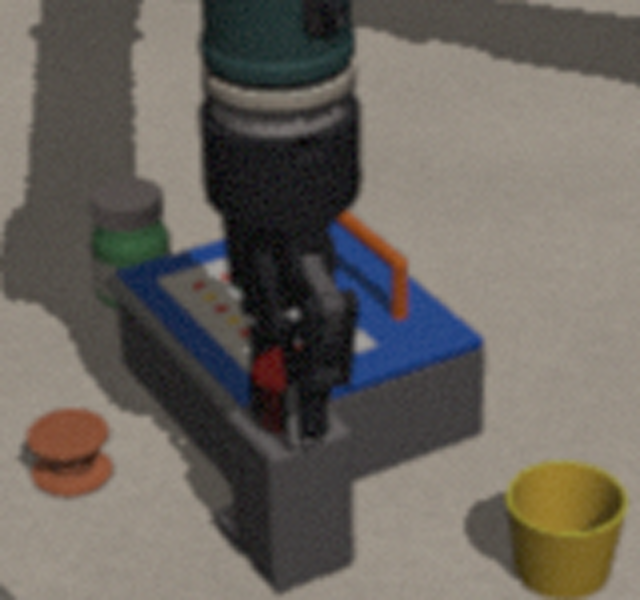

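The fingers straddle the knob just above the tower top (tip at (310,440)). Closing.

>>> {"name": "servo_tool", "arguments": {
  "steps": [
    [0,0,0,0,0,0],
    [0,0,0,0,0,0],
    [0,0,0,0,0,0],
    [0,0,0,0,0,0],
    [0,0,0,0,0,0]
  ],
  "grip": 1.0,
  "newtons": 70
}}

```text
t: 7.28
eef_pos: [0.6083, 0.0175, 0.098]
eef_rot: [0.001, 0.121, 0.993, -0.002]
force: [-1.8, -1.3, 6.5]
opening: 0.0342
```

```bash
python3 - <<'E'
from h import *
o=cur()[2];print(o["t"],o["opening"],o["eef_pos"],o["force"],o["wrist_torque"])
E
```

```text
7.2833 0.03417667849778939 [0.60827242 0.01745181 0.09801943] [-1.81322416 -1.28078673  6.53073004] [-0.33572616  0.35908869  0.03242197]
```

>>> {"name": "servo_tool", "arguments": {
  "steps": [
    [0,0,0,0,0,0.1],
    [0,0,0,0,0,0.2],
    [0,0,0,0,0,0.3],
    [0,0,0,0,0,0.4],
    [0,0,0,0,0,0.5],
    [0,0,0,0,0,0.6],
    [0,0,0,0,0,0.7],
    [0,0,0,0,0,0.8],
    [0,0,0,0,0,0.9],
    [0,0,0,0,0,1.0],
    [0,0,0,0,0,1.0],
    [0,0,0,0,0,1.0]
  ]
}}

```text
t: 8.28
eef_pos: [0.6084, 0.0176, 0.098]
eef_rot: [0.002, 0.582, 0.813, -0.001]
force: [-1.8, -1.5, 7.0]
opening: 0.0343
```

```bash
cat > st.py <<'E'
from h import *
p,R,o=cur(); y=R.apply([0,1,0])
print(o["t"],o["opening"],o["eef_pos"],o["force"],o["wrist_torque"],o["joint_pos"].round(2),"yaw",np.arctan2(y[1],y[0])-YAW)
k=case2w((.075,.13,0)); print(R.inv().apply(p-k)*1e3)
E
python3 st.py
```

```text
8.2833 0.03425183068494804 [0.60836396 0.01763255 0.09798468] [-1.82264444 -1.45125236  7.03195491] [-0.33911378  0.34155128 -0.03756882] [ 0.14  0.64 -0.35  1.96  0.38  0.6  -0.13] yaw 0.40035107370743084
[ -1.57629791   0.4880589  -97.97899115]
```

>>> {"name": "servo_tool", "arguments": {
  "steps": [
    [0,0,0,0,0,0.1],
    [0,0,0,0,0,0.2],
    [0,0,0,0,0,0.3],
    [0,0,0,0,0,0.4],
    [0,0,0,0,0,0.5],
    [0,0,0,0,0,0.6],
    [0,0,0,0,0,0.7],
    [0,0,0,0,0,0.8],
    [0,0,0,0,0,0.9],
    [0,0,0,0,0,0.9],
    [0,0,0,0,0,0.9]
  ]
}}

```text
t: 9.2
eef_pos: [0.6086, 0.0176, 0.098]
eef_rot: [0.002, 0.877, 0.48, 0.001]
force: [-1.7, -2.2, 7.4]
opening: 0.0344
```

```bash
python3 st.py
```

```text
9.2 0.03437476717950245 [0.60858097 0.01762812 0.09799433] [-1.68243922 -2.15743219  7.42212683] [-0.41139319  0.30411398  0.01055933] [-0.03  0.62 -0.11  1.97  0.12  0.56 -0.79] yaw -0.49942526110020874
[ -0.41047209   1.71763908 -97.988553  ]
```

>>> {"name": "servo_tool", "arguments": {
  "steps": [
    [0,0,0,0,0,0.08],
    [0,0,0,0,0,0.16],
    [0,0,0,0,0,0.24],
    [0,0,0,0,0,0.3],
    [0,0,0,0,0,0.3],
    [0,0,0,0,0,0.3]
  ]
}}

```text
t: 9.7
eef_pos: [0.6086, 0.0176, 0.098]
eef_rot: [0.002, 0.939, 0.344, 0.001]
force: [-1.6, -2.2, 6.8]
opening: 0.0342
```

```bash
python3 st.py
```

```text
9.7 0.03415020755777579 [0.60864633 0.01761304 0.09801143] [-1.58093037 -2.15691181  6.83336207] [-0.43938636  0.2861651   0.34830186] [-0.09  0.62 -0.02  1.97  0.03  0.55 -1.  ] yaw -0.7967549471627207
[  0.15495368   1.84362201 -98.00492464]
```

>>> {"name": "servo_tool", "arguments": {
  "steps": [
    [0,0,0,0,0,0.08],
    [0,0,0,0,0,0.16],
    [0,0,0,0,0,0.2],
    [0,0,0,0,0,0.2],
    [0,0,0,0,0,0.2]
  ]
}}

```text
t: 10.12
eef_pos: [0.6087, 0.0176, 0.098]
eef_rot: [0.002, 0.969, 0.249, 0.001]
force: [-1.7, -2.5, 7.4]
opening: 0.0339
```

```bash
python3 st.py
```

```text
10.1167 0.03387459881899829 [0.60865367 0.01756809 0.09799873] [-1.66545255 -2.48502206  7.39922711] [-0.45910525  0.30482385  0.4470261 ] [-0.13  0.62  0.03  1.97 -0.03  0.55 -1.14] yaw -0.9966785879522957
[  0.50935433   1.80695962 -97.99227912]
```

Torque about the vertical rose to 0.35 and then 0.45 N m, so it has bottomed out and begun to slip. I'll turn on so the slip is clear.

>>> {"name": "servo_tool", "arguments": {
  "steps": [
    [0,0,0,0,0,0.08],
    [0,0,0,0,0,0.16],
    [0,0,0,0,0,0.24],
    [0,0,0,0,0,0.32],
    [0,0,0,0,0,0.4],
    [0,0,0,0,0,0.48],
    [0,0,0,0,0,0.5],
    [0,0,0,0,0,0.5],
    [0,0,0,0,0,0.5]
  ]
}}

```text
t: 10.87
eef_pos: [0.6087, 0.0174, 0.098]
eef_rot: [0.001, 1.0, 0.002, 0.001]
force: [-0.6, -1.8, 8.3]
opening: 0.034
```

```bash
python3 st.py
```

```text
10.8667 0.03400943272012046 [0.60868134 0.01744744 0.09799649] [-0.55873339 -1.77614092  8.28087555] [-0.4394797   0.2674402   0.43863051] [-0.22  0.63  0.17  1.97 -0.18  0.55 -1.5 ] yaw -1.496596732353953
[  1.34681391   1.45172217 -97.98972545]
```

>>> {"name": "servo_tool", "arguments": {
  "steps": [
    [0,0,0,0,0,0],
    [0,0,0,0,0,0],
    [0,0,0,0,0,0],
    [0,0,-20,0,0,0],
    [0,0,-50,0,0,0],
    [0,0,-90,0,0,0],
    [0,0,-125,0,0,0],
    [0,0,-125,0,0,0]
  ],
  "grip": 0.4
}}

```text
t: 11.53
eef_pos: [0.6122, 0.0187, 0.2281]
eef_rot: [-0.0, 1.0, -0.0, 0.007]
force: [1.1, -0.3, 0.9]
opening: 0.0511
```

```bash
python3 - <<'E'
from h import *
pic("scene","s6"); pic("top","t6"); o=cur()[2];print(o["t"],o["eef_pos"],o["joint_pos"])
b=case2w((-.045,0,.1035)); b[1]+=.002;print(b)
print(rel(b+[0,0,.06],tool()), rel(b+[0,0,.12],tool()))
E
```

```text
11.6333 [0.60841418 0.01889004 0.22265589] [-0.26677871  0.46084963  0.22233365  1.8967261  -0.13651713  0.7949715
 -1.54217118]
[ 0.47871306 -0.10051217  0.1035    ]
[-1.29921e+02  1.19355e+02  5.87680e+01  3.00000e-03 -2.00000e-03
 -1.50000e+00] [-1.29705e+02  1.19395e+02 -1.23100e+00  3.00000e-03 -2.00000e-03
 -1.50000e+00]
```

View pics/s6.png

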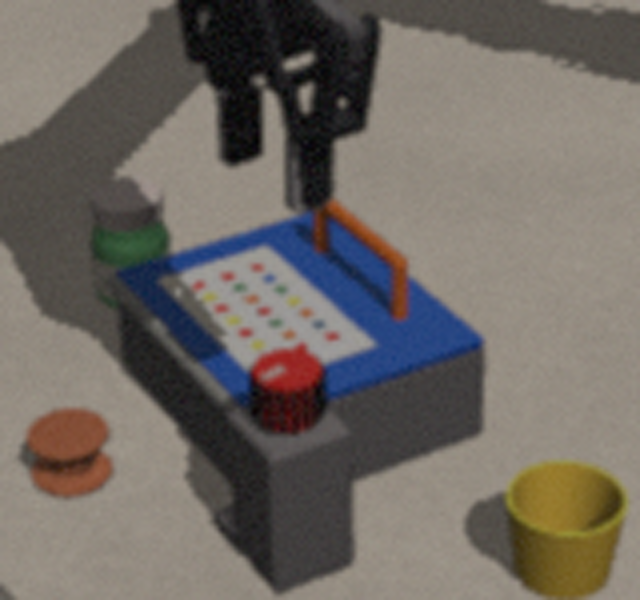

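View pics/t6.png

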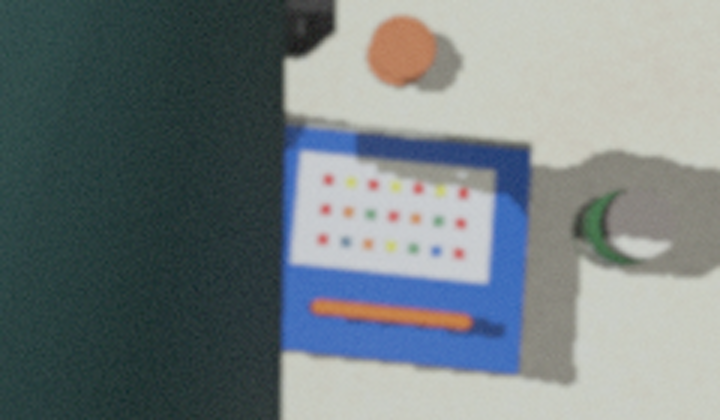

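The knob's white line went from about (305,362) to (270,373), which is about 2.9 rad, so the pads didn't slip on the knob. The lid is shut and the jar, spool and cup haven't moved. Back to the bar.

>>> {"name": "servo_tool", "arguments": {
  "steps": [
    [-129.7,119.4,-1,0,0,-1.5],
    [-129.7,119.4,-1,0,0,-1.5],
    [-129.7,119.4,-1,0,0,-1.5],
    [-129.7,119.4,-1,0,0,-1.5],
    [-129.7,119.4,-1,0,0,-1.5],
    [-129.7,119.4,-1,0,0,-1.5],
    [-129.7,119.4,-1,0,0,-1.5],
    [-129.7,119.4,-1,0,0,-1.5],
    [-129.7,119.4,-1,0,0,-1.5],
    [-129.7,119.4,-1,0,0,-1.5],
    [-129.7,119.4,-1,0,0,-1.5],
    [-129.7,119.4,-1,0,0,-1.5]
  ],
  "grip": 0.5,
  "newtons": 20
}}

```text
t: 12.63
eef_pos: [0.4761, -0.1003, 0.2204]
eef_rot: [-0.001, 0.73, 0.684, -0.002]
force: [0.6, -0.4, 0.3]
opening: 0.0427
```

>>> {"name": "servo_tool", "arguments": {
  "steps": [
    [0,0,0,0,0,-0.08],
    [0,0,0,0,0,-0.08],
    [0,0,0,0,0,-0.08]
  ]
}}

```text
t: 12.88
eef_pos: [0.4765, -0.1006, 0.2209]
eef_rot: [-0.001, 0.705, 0.709, -0.001]
force: [0.1, 0.1, -0.2]
opening: 0.0426
```

```bash
python3 - <<'E'
from h import *
o=cur()[2];print(o["t"],o["eef_pos"],o["joint_pos"])
b=case2w((-.045,0,.1035)); b[1]+=.002
print(rel(b+[0,0,-.014],tool()))
E
```

```text
12.8833 [ 0.47651489 -0.10062087  0.22089184] [ 0.23376589  0.31417236 -0.14829325  2.1375699   0.07266358  0.6972692
  0.04340308]
[ 1.82000e-01  2.58900e+00  1.31385e+02 -3.00000e-03  1.00000e-03
  7.80000e-02]
```

My extra −0.08 turn wasn't needed, so this move takes it out as it goes down.

>>> {"name": "servo_tool", "arguments": {
  "steps": [
    [0.2,2.3,20,0,0,0.078],
    [0.2,2.3,55,0,0,0.078],
    [0.2,2.3,85,0,0,0.078],
    [0.2,2.3,110,0,0,0.078],
    [0.2,2.3,131,0,0,0.078],
    [0.2,2.3,131,0,0,0.078],
    [0.2,2.3,131,0,0,0.078],
    [0.2,2.3,131,0,0,0.078]
  ]
}}

```text
t: 13.55
eef_pos: [0.4803, -0.1008, 0.0917]
eef_rot: [0.001, 0.731, 0.682, -0.0]
force: [-0.4, 0.0, 1.1]
opening: 0.0427
```

>>> {"name": "servo_tool", "arguments": {
  "steps": [
    [0,0,0,0,0,0],
    [0,0,0,0,0,0],
    [0,0,0,0,0,0],
    [0,0,0,0,0,0],
    [0,0,0,0,0,0]
  ],
  "grip": 1.0,
  "newtons": 25
}}

```text
t: 13.97
eef_pos: [0.4784, -0.1009, 0.0922]
eef_rot: [-0.0, 0.732, 0.682, -0.001]
force: [-3.1, 1.0, 7.1]
opening: 0.0088
```

```bash
python3 - <<'E'
from h import *
o=cur()[2];print(o["t"],o["eef_pos"],o["opening"],o["force"])
b=case2w((-.045,0,.1035)); b[1]+=.002
print(rel(b+[0,0,-.014],tool()))
E
```

```text
13.9667 [ 0.47840699 -0.10094593  0.09221885] 0.00879009637760773 [-3.07532196  0.96674888  7.13123516]
[ 4.600e-01  2.800e-01  2.717e+00 -2.000e-03  2.000e-03  0.000e+00]
```

>>> {"name": "servo_tool", "arguments": {
  "steps": [
    [0,3.3,-9.6,0.042,0,0],
    [0,7.4,-19,0.083,0,0],
    [0,12.2,-28,0.125,0,0],
    [0,17.8,-36.3,0.167,0,0],
    [0,24,-44.3,0.208,0,0],
    [0,30.8,-51.7,0.25,0,0],
    [0,38.5,-58.5,0.292,0,0],
    [0,46.5,-64.6,0.333,0,0],
    [0,55,-70,0.375,0,0],
    [0,64,-74.8,0.417,0,0],
    [0,73.2,-78.7,0.458,0,0],
    [0,83,-82,0.5,0,0]
  ]
}}

```text
t: 14.97
eef_pos: [0.5586, -0.1074, 0.1751]
eef_rot: [-0.184, 0.708, 0.659, -0.174]
force: [-6.3, -0.8, 4.2]
opening: 0.0091
```

>>> {"name": "servo_tool", "arguments": {
  "steps": [
    [0,0,0,0,0,0],
    [0,0,0,0,0,0],
    [0,0,0,0,0,0],
    [0,0,0,0,0,0]
  ]
}}

```text
t: 15.3
eef_pos: [0.5604, -0.1076, 0.1756]
eef_rot: [-0.182, 0.709, 0.66, -0.172]
force: [-3.8, -1.2, 6.7]
opening: 0.0087
```

```bash
python3 - <<'E'
from h import *
o=cur()[2];print(o["t"],o["eef_pos"],o["opening"],o["force"],lidang(.0115)); pic("scene","s7")
E
```

```text
15.3 [ 0.56043838 -0.10755331  0.17555318] 0.008740616076637406 [-3.76470888 -1.16826865  6.70998217] (np.float64(55.70033405144304), np.float64(0.12928230799978602))
```

View pics/s7.png

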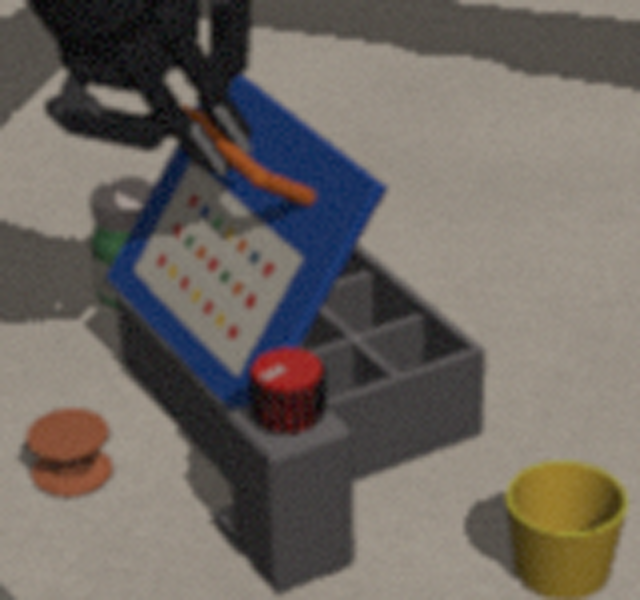

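>>> {"name": "servo_tool", "arguments": {
  "steps": [
    [0,0,0,0,0,0],
    [0,0,0,0,0,0],
    [0,0,0,0,0,0],
    [0,0,-15,0,0,0],
    [0,0,-35,0,0,0],
    [0,0,-60,0,0,0],
    [0,0,-85,0,0,0],
    [0,0,-110,0,0,0],
    [0,0,-110,0,0,0]
  ],
  "grip": 0.72
}}

```text
t: 16.1
eef_pos: [0.6199, -0.1099, 0.2737]
eef_rot: [-0.177, 0.709, 0.662, -0.166]
force: [0.8, 0.2, 0.7]
opening: 0.0238
```

```bash
python3 - <<'E'
from h import *
pic("scene","s8");print(robot.observe()["t"],robot.observe()["force"])
E
```

```text
16.15 [ 0.00087779  0.35852187 -0.73835964]
```

>>> {"name": "servo_tool", "arguments": {
  "steps": [
    [0,0,-60,0,0,0],
    [0,0,-60,0,0,0],
    [0,0,-60,0,0,0],
    [0,0,-60,0,0,0],
    [0,0,-60,0,0,0],
    [0,0,-60,0,0,0],
    [0,0,-60,0,0,0],
    [0,0,-60,0,0,0],
    [0,0,-60,0,0,0],
    [0,0,-60,0,0,0],
    [0,0,-60,0,0,0],
    [0,0,-60,0,0,0]
  ]
}}

```text
t: 17.15
eef_pos: [0.644, -0.1119, 0.3224]
eef_rot: [-0.18, 0.709, 0.661, -0.169]
force: [0.5, 0.1, 0.5]
opening: 0.0239
```

```bash
python3 - <<'E'
from h import *
pic("scene","s9");pic("top","t9");print(robot.observe()["t"],robot.observe()["force"])
E
```

```text
17.25 [-0.65521514  0.67706315 -0.419144  ]
```

View pics/s8.png

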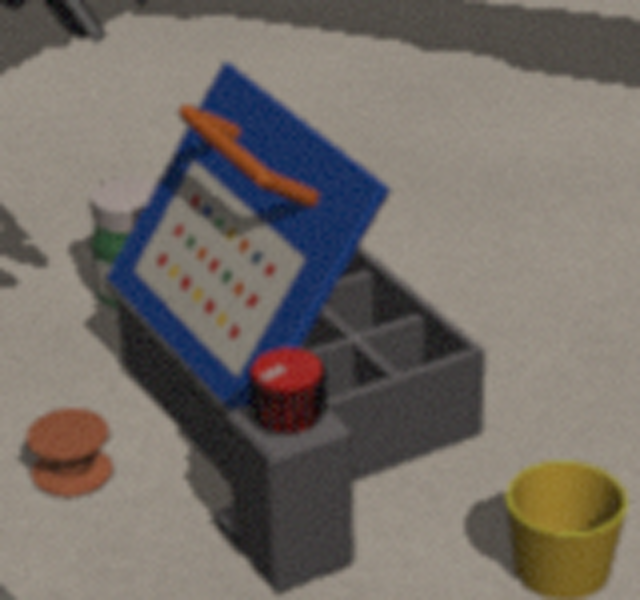

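View pics/s9.png

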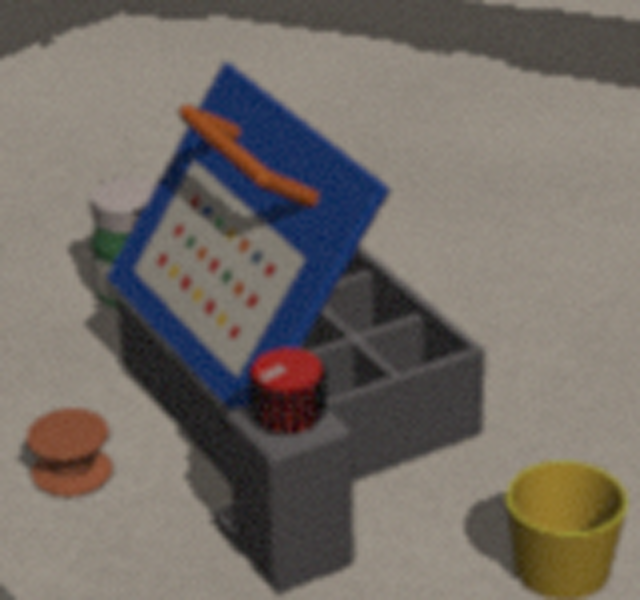

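View pics/t9.png

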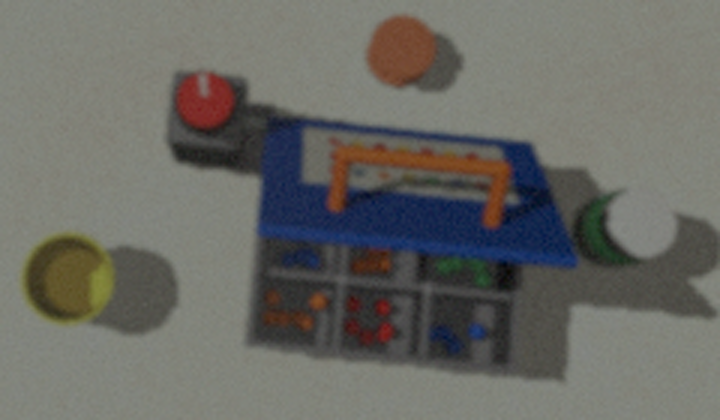

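The lid stands still: its corner is at (387,190) and the bar end at (315,195) in both pictures, 1.1 s apart, with the hand clear. The jar, cup and spool sit where they started in the top view. Handing in.

```bash
python3 -c "
from bench import robot
print(robot.close_job())"
```

```text
the job is handed in; nothing more can be done
None
```

The lid now stands open by itself at about 55°. I handed the job in at 17.3 s of the 61 s allowed.

- **First lift:** I pinched the bar, lifted the lid to about 55° (55.4° worked out from the arm pose) and let go. The pictures showed it sinking, and it was fully shut by 6.2 s.
- **Knob:** I turned it 2.9 rad clockwise in one grasp, although the task text expected more than one would be needed. Torque stayed near zero for the first 1.9 rad, then rose to 0.35 and held at 0.44–0.45 N m over the last 0.7 rad. The white line moved by about the same angle, so the slip was in the clutch and not at the finger pads.
- **Second lift:** I lifted it to about 55° again (55.7° from the arm pose) and let go. Two pictures 1.1 s apart, with the hand clear, show the lid in the same place.
- **Bystanders:** The jar, cup and spool are where they started in the top view.

**Disagreements:**
- The heights I measured from the two views came out up to 4 mm below the text. One lid corner I had picked poorly was 10 mm below.
- The bar's radius from the arm pose came out about 2 mm larger than stated.
- The wrist force during the second lift was not clearly higher than in the first, so my evidence that the hinge holds is the lid standing by itself.

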